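# Close the caddy and snap its four clips in opposite-corner order

## Task

Swing the caddy's hinged lid fully down, then snap its four clips over the rim one at a time by pressing them down: the orange clip first, then the clip at the diagonally opposite corner, then the remaining two in either order. Each clip must click and stay down by itself when let go; feel for the click and press gently, never forcing a clip against its stop (keep well under 30 N), and leave the two jars and the measuring cup alone.

Things in the scene. Friction and masses are not known exactly. Their poses are not given: they have to be found in the camera images.
- caddy: White plastic storage caddy, a box 220 (local x) by 150 (local y) by 85 mm high, stuck down on a rubber mat so that it does not move. Origin: centre of its underside, at table height; z up. The blue-grey lid is hinged along the +x short side; its free edge is on the -x side. The caddy stands at any yaw.
- lid (a joint): Hinged lid of the caddy: 0 rad = fully down on the rim, grows as it opens (starts about 0.3 to 0.55). Hinge line parallel to caddy local y at local x +112, z 87 mm. The hinge is stiff: the lid stays where it is left, and 2 to 3 N down on its free edge moves it. It has a firm stop at 0, which pushes back hard.
- lid_edge (a point): Point on the upper face of the lid near its free edge, half-way along that edge, 225 mm from the hinge line, on the small lip there; with the lid shut it lies at caddy local (-113, 0, 93 mm). The lid is 222 x 145 x 8 mm; clear of clips here.
- clip_orange (a joint): Orange clip at the caddy's local (x -65, y +): a flap 34 wide, 82 mm long, hinged on the lid top about an axis along caddy local x at (x -65, y +19, z 100 mm, lid shut), reaching out over the rim. All clips alike: 0 rad = nominally flat, shut; about 0.45 = sprung up open. Latched it reads -0.08 to 0.14; unlatched it springs back to 0.45 when let go.
- clip_orange_tab (a point): Press point on the upper face of that clip's flap, 56 mm out from its hinge. With lid and clip shut it lies at caddy local (-65, +75, 102.5 mm), give or take 5 mm in height with its catch. It moves with the clip.
- clip_opposite (a joint): White clip at the corner diagonally opposite the orange clip: caddy local (x +65, y -): a flap 34 wide, 82 mm long, hinged on the lid top about an axis along caddy local x at (x +65, y -19, z 100 mm, lid shut), reaching out over the rim. Pressed straight down on its tab, any clip takes a rising push of 2 to 10 N, clicks, and 2 to 4 mm lower meets the rigid rim catch, where the force shoots up.
- clip_opposite_tab (a point): Press point on the upper face of that clip's flap, 56 mm out from its hinge. With lid and clip shut it lies at caddy local (+65, -75, 102.5 mm), give or take 5 mm in height with its catch. It moves with the clip.
- clip_left (a joint): White clip at caddy local (x +65, y +), same long side as the orange clip: a flap 34 wide, 82 mm long, hinged on the lid top about an axis along caddy local x at (x +65, y +19, z 100 mm, lid shut), reaching out over the rim. The rim catches are not moulded alike: each stands up to 5 mm higher or lower than nominal, unmeasured, and its clip latches that much higher or lower.
- clip_left_tab (a point): Press point on the upper face of that clip's flap, 56 mm out from its hinge. With lid and clip shut it lies at caddy local (+65, +75, 102.5 mm), give or take 5 mm in height with its catch. It moves with the clip.
- clip_right (a joint): White clip at caddy local (x -65, y -), across the lid from the orange clip: a flap 34 wide, 82 mm long, hinged on the lid top about an axis along caddy local x at (x -65, y -19, z 100 mm, lid shut), reaching out over the rim.
- clip_right_tab (a point): Press point on the upper face of that clip's flap, 56 mm out from its hinge. With lid and clip shut it lies at caddy local (-65, -75, 102.5 mm), give or take 5 mm in height with its catch. It moves with the clip.
- jar_tall_mid (a point): Closed clear glass jar with steel cap, 72 mm across, 130 mm tall; point at its centre. Bystander.
- jar_short_mid (a point): Closed amber glass jar with green cap, 72 mm across, 100 mm tall; point at its centre. Bystander.
- measuring_cup_mid (a point): Open steel measuring cup, 72 mm across, 50 mm tall; point at its centre. Bystander.

How it is judged:
By the outcome, as a careful person would: the job done as asked, in the order asked, and still so for the second after the job is handed in, with the robot touching nothing.
It also fails if it takes over 70 s, if anything falls off the work surface, if the arm or the gripper's body presses on something with over 40 N, if the wrist force passes 120 N, or if a joint passes its speed limit or range.

## Robot

A 6-joint arm with a two-finger parallel gripper is mounted at the origin on the work surface. World frame = base frame: x ahead of the robot, y to its left, z up, the work surface at z = 0. Lengths are in m, angles in rad, forces in N, time in s.
With the tool pointing down it reaches from about 0.375 to 0.975 m from the base axis. Payload 3.8 kg.
Tool frame: the origin (TCP) lies at the very end of the fingers, on their centre line; the grasp point (between the pads) lies 19 mm behind it; z points along the fingers, y is the line along which they close (so a half turn about z gives the same grasp; the last joint's range is limited). The gripper opens to 85 mm and grips with 20 to 120 N. Pads are 22 mm wide; open, the fingers measure 114 mm over their backs; the gripper's body (76 mm by 85 mm) begins 54 mm behind the grasp point. The pads swing forward as they close: fully open they stand 13 mm farther back than shut.
Start: joints at [-1.365, 0.264, 1.604, -0, 1.274, -0.037], TCP at [0.162, -0.655, 0.231] pointing down, gripper open.
Joint ranges: [-2.63, 2.63], [-0.94, 2.18], [0.31, 2.57], [-1.31, 4.45], [0, 2.66], [-2.55, 2.55]. Speed limits (rad/s): [2.57, 2.57, 3.14, 3.14, 3.14, 3.14].

## Interface

Orientations are given as a rotation vector (axis times angle).
In Python, from workcell import * gives the robot as it stands.
- The arm moves only by the shell command python3 -m crank 'ROWS' [OPENING] [FORCE]. ROWS is JSON, a list that holds one entry, the list of rows, each a list of 6 numbers: the shift along the tool's x, y, z in cm, then the turn, a rotation vector about the tool's x, y, z in rad. In form: [[[dx, dy, dz, ax, ay, az], ...]]. A call has 1 to 8 rows; each row shifts and turns the commanded pose from where the row before left it, along the tool's axes as they then stand; what a row does not reach is not made up. A row lasts 1/12 s, in which the tool goes at most 41.7 mm and 7.16 degrees, less where a joint would pass 70% of its speed; a pose out of reach is approached as far as the arm can. A call with a gripper value outside its range is refused whole. OPENING is the finger opening in cm, from 0 to 8.54, set as the call begins (- or left out, the last holds). The fingers move at their own pace and stop on an object; FORCE is the grip in N (left out, the last holds). Time passes only in rows, so rows that do not move let the fingers close. It gives the time, the measured TCP pose, the force, the opening and the grip force at its end, in the units of the state.
- read_state(): the state, without advancing time (a new reading comes with each control period).
- read_camera(name): name is "scene" or "side" or "wrist"; returns the picture (420x560x3 uint8, blue, green, red); there is no depth.
- camera_model(name): a dict with "camera_matrix" (3x3 intrinsics, pixels), "R" (3x3) and "t" (3): a world point X has camera coordinates R X + t. Camera axes: x right, y down, z forward; pixel columns grow to the right and rows downward; lengths in m; the calibration is good to about 2 mm. A picture is of the moment at which its call begins: read the wrist's pose just before it. camera_model takes no time and is no camera call; for the wrist camera it gives the pose at the moment of the call.
- finish_job(): hands the job in; it is judged then, once.
The state is a dict: "time": time; "q": joint angles; "joint_vel": joint speeds; "joint_torque": joint torques, N m; "tool_pos": TCP position; "tcp_rot": TCP orientation; "wrist_force": force on the tool from outside, world axes, zero at the start; "torque": the same for the moment, N m; "width": opening from 0.0 (shut) to 1.0 (fully open); "grip_force": force on a finger pad.
Only numpy, scipy, OpenCV 4.12 (cv2) and the standard library are available. Lean on these libraries where they do the work, as an engineer would, in place of code of your own. Each camera call takes 0.05 s, during which the arm holds its last target. There are 200 camera calls.

## Working session

There is one attempt and no reset: what is moved stays moved. The work goes in short steps, Python scripts to look and compute and a shell command to move; the robot and the scene stay as the last step left them, time stands still between calls to the robot, and variables do not carry over. Pictures are saved under pics/ and viewed, at most 10 in all, crops included, and the job is handed in when it is done.

```bash
mkdir -p pics; python3 - <<'E'
from workcell import *
import cv2
for n in("scene","side"):
    cv2.imwrite(f"pics/{n}0.png",read_camera(n)); m=camera_model(n); print(n,m)
s=read_state();print(s)
E
```

```text
scene {'camera_matrix': array([[482.46554411,   0.        , 278.44211863],
       [  0.        , 482.46554411, 206.81837112],
       [  0.        ,   0.        ,   1.        ]]), 'R': array([[ 0.17236806,  0.98492043, -0.01486574],
       [ 0.62861799, -0.12160653, -0.76814795],
       [-0.75837238,  0.1230593 , -0.64009979]]), 't': array([-0.1311288, -0.3139389,  1.7572894])}
side {'camera_matrix': array([[529.52075486,   0.        , 282.04816151],
       [  0.        , 529.52075486, 205.40562945],
       [  0.        ,   0.        ,   1.        ]]), 'R': array([[-0.89086772, -0.45375251, -0.02152574],
       [-0.27560245,  0.57755323, -0.76842407],
       [ 0.36110661, -0.67863166, -0.63957884]]), 't': array([0.56435292, 0.2571955 , 1.34371815])}
{'time': 0.1, 'q': array([-1.36488332e+00,  2.64714883e-01,  1.60524466e+00, -1.01170834e-05,
        1.27373658e+00, -3.68924625e-02]), 'joint_vel': array([-0.00021217, -0.00174001, -0.002759  , -0.00100726, -0.00099013,
       -0.00117624]), 'joint_torque': array([ 3.70876460e-04, -5.16707253e+01, -3.68588877e+01, -6.26007773e-05,
        6.27610847e-03,  1.49813798e-05]), 'tool_pos': array([ 0.16214958, -0.65453806,  0.23005767]), 'tcp_rot': array([-3.11638939e+00, -3.80212650e-01,  2.93841408e-04]), 'wrist_force': array([ 0.20858932,  0.80735691, -0.13067955]), 'torque': array([-0.01456922, -0.01374287,  0.00405553]), 'grip_force': 0.0, 'width': 1.00240416304277}
```

View pics/scene0.png

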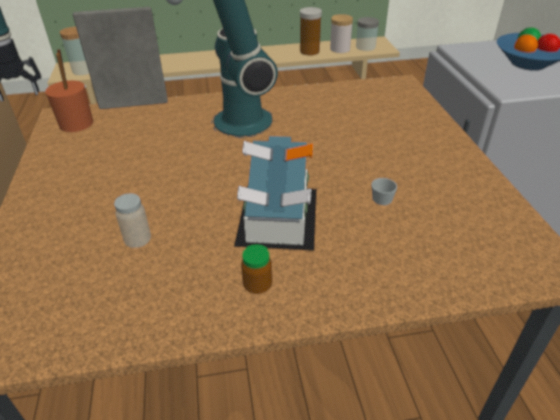

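View pics/side0.png

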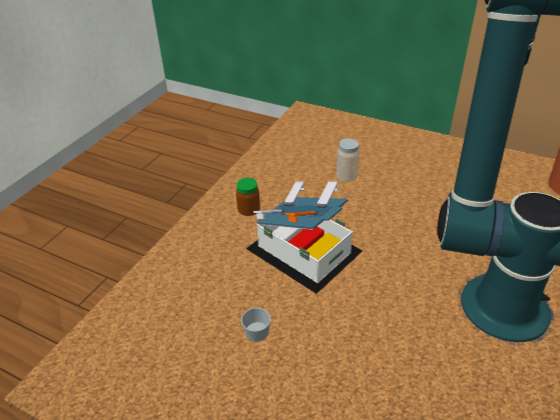

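The scene view shows the caddy at about (278,195), with the lid's free edge towards the robot and the orange clip at (299,152). The jars are at (133,222) and (257,270), and the cup is at (384,192). I'll enlarge both views to pick corners.

```bash
python3 - <<'E'
import cv2
a=cv2.imread("pics/scene0.png")[130:250,230:330]; b=cv2.imread("pics/side0.png")[172:292,240:370]
cv2.imwrite("pics/scene0c.png",cv2.resize(a,None,fx=5,fy=5,interpolation=2))
cv2.imwrite("pics/side0c.png",cv2.resize(b,None,fx=5,fy=5,interpolation=2))
E
```

```text
(no output)
```

View pics/scene0c.png

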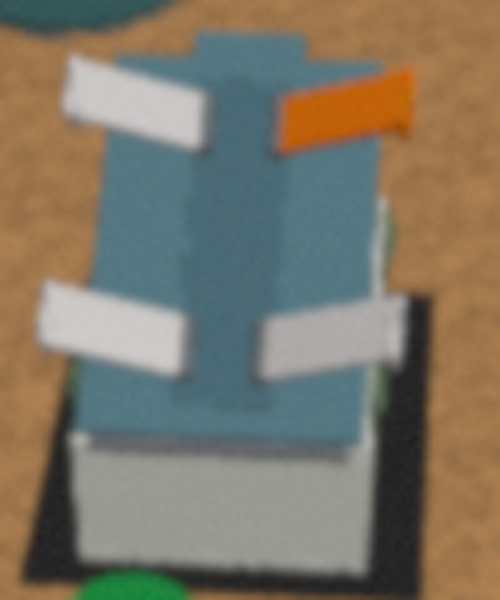

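View pics/side0c.png

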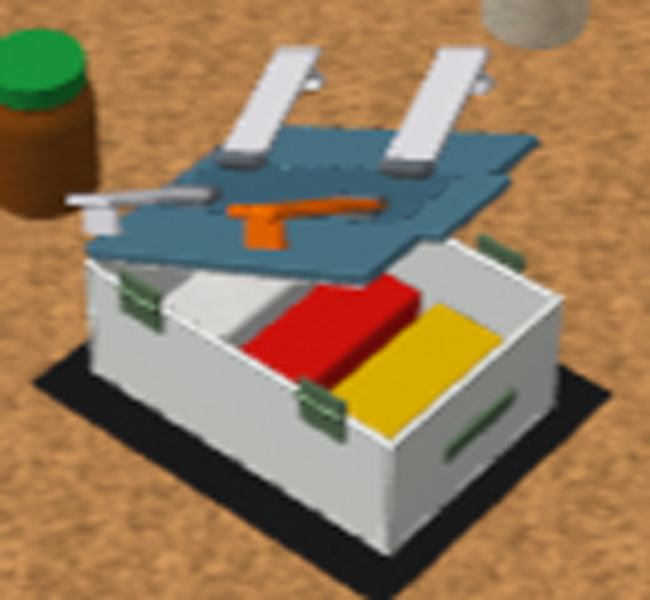

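The side crop shows the free-end corner at (388,555)/5, and the scene crop shows the hinge-end corners. I'll fit the pose and lid angle from these.

```bash
cat >h.py <<'E'
from workcell import *
import numpy as np, json, os
from scipy.spatial.transform import Rotation as R
def proj(n,X,m=None):
    m=m or camera_model(n); c=m["R"]@X+m["t"]; p=m["camera_matrix"]@c; return p[:2]/p[2]
def W(p,l): # local m -> world
    x,y,a=p[:3]; c,s=np.cos(a),np.sin(a); return np.array([x+c*l[0]-s*l[1],y+s*l[0]+c*l[1],l[2]])
def lidpt(r,y,h,th): # h above hinge plane
    return np.array([.112-r*np.cos(th)+h*np.sin(th)*1, y, .087+r*np.sin(th)+h*np.cos(th)])
def to(target,rot=None):
    s=read_state(); r=R.from_rotvec(s["tcp_rot"]); d=r.inv().apply(np.array(target)-s["tool_pos"])*100
    return d.round(2)
E
python3 - <<'E'
from h import *
from scipy.optimize import least_squares
S=[((78,558),(110,-75,0)),((368,576),(110,75,0)),((70,432),(110,-75,85)),((375,435),(110,75,85))]
D=[((388,555),(-110,75,0)),((390,442),(-110,75,85)),((560,300),(-110,-75,85)),((555,405),(-110,-75,0)),((87,260),(110,75,85)),((92,375),(110,75,0))]
L=[("scene",(115,55),-.0725,.008),("scene",(383,65),.0725,.008),("side",(368,277),.0725,.004),("side",(512,180),-.0725,.008)]
off={"scene":(230,130),"side":(240,172)}
M={n:camera_model(n) for n in off}
def f(p,full=False):
    r=[]
    for n,l in(("scene",S),("side",D)):
        for px,X in l: r+=list(proj(n,W(p,np.array(X)/1e3),M[n])-np.array(px)/5-off[n])
    for n,px,y,h in L: r+=list(proj(n,W(p,lidpt(p[4],y,h,p[3])),M[n])-np.array(px)/5-off[n])
    return np.array(r)
o=least_squares(f,[.5,0,0,.4,.215],loss="soft_l1");p=o.x
print(p,f(p).round(1).reshape(-1,2).tolist())
np.save("p.npy",p)
print("lid_edge",W(p,lidpt(.225,0,.006,p[3])))
for n,l in dict(orange=(-.065,.075),opp=(.065,-.075),left=(.065,.075),right=(-.065,-.075)).items():
    print(n,W(p,(*l,.1025)), "open lidshut",W(p,(l[0],np.sign(l[1])*(.019+.056*np.cos(.45)-.0025*np.sin(.45)),.1+.056*np.sin(.45)+.0025)))
print(to([0,0,0]),R.from_rotvec(read_state()["tcp_rot"]).as_matrix().round(3))
E
```

```text
[ 0.54486504  0.03619932 -0.25415407  0.43258001  0.22064751] [[0.5, -0.0], [-0.5, -1.0], [0.1, 0.8], [-1.3, 2.7], [-0.0, 0.9], [0.3, 1.3], [0.6, -0.5], [-0.3, 0.6], [-0.9, 0.8], [-0.4, -0.3], [-0.5, 0.3], [-0.2, -0.1], [-1.2, 1.6], [4.3, -8.7]]
lid_edge [0.4579891  0.05876722 0.1867706 ]
orange [0.50081008 0.12513278 0.1025    ] open lidshut [0.49913498 0.11868443 0.12685807]
opp [ 0.58891999 -0.05273414  0.1025    ] open lidshut [ 0.59059509 -0.04628579  0.12685807]
left [0.626634   0.09244731 0.1025    ] open lidshut [0.6249589  0.08599895 0.12685807]
right [ 0.46309607 -0.02004867  0.1025    ] open lidshut [ 0.46477117 -0.01360031  0.12685807]
[ -0.   -67.38  23.15] [[ 0.971  0.24  -0.   ]
 [ 0.24  -0.971  0.002]
 [ 0.    -0.002 -1.   ]]
```

The fit is good: every residual is under about 3 px except one mis-picked lid corner. Lid angle is about 0.43 and yaw about -0.25. I'll close the gripper and approach above the lid edge.

```bash
python3 -m crank '[[[3.0,-2.4,-0.3,0,0,0],[3.0,-2.4,-0.3,0,0,0],[3.0,-2.4,-0.3,0,0,0],[3.0,-2.4,-0.3,0,0,0],[3.0,-2.4,-0.3,0,0,0],[3.0,-2.4,-0.3,0,0,0],[3.0,-2.4,-0.3,0,0,0],[3.0,-2.4,-0.3,0,0,0]]]' 0 40
python3 -m crank '[[[2.0,-3.3,0,0,0,0],[2.0,-3.3,0,0,0,0],[2.0,-3.3,0,0,0,0],[2.0,-3.3,0,0,0,0],[2.0,-3.3,0,0,0,0],[2.0,-3.3,0,0,0,0],[2.0,-3.3,0,0,0,0],[0,0,0,0,0,0]]]'
python3 -m crank '[[[0,0,0,0,0,0.1],[0,0,0,0,0,0.1],[0,0,0,0,0,0.1],[0,0,0,0,0,0.1],[0,0,0,0,0,0.1],[0,0,0,0,0,0]]]'
python3 -c "
from h import *
p=np.load('p.npy');print(to([*W(p,(-.087,0,0))[:2],.21]),to([.458,.059,.21]))"
```

```text
time: 0.77
tool_pos: [0.3496, -0.4093, 0.2549]
tcp_rot: [-3.118, -0.38, 0.0]
wrist_force: [1.1, -0.5, 0.2]
width: 0.0
grip_force: 0.0
time: 1.43
tool_pos: [0.4304, -0.1473, 0.2549]
tcp_rot: [-3.114, -0.389, -0.002]
wrist_force: [0.0, -0.9, 0.2]
width: 0.002
grip_force: 0.0
time: 1.93
tool_pos: [0.429, -0.1534, 0.2548]
tcp_rot: [-3.115, 0.407, 0.001]
wrist_force: [-0.9, 0.5, 0.4]
width: 0.0
grip_force: 0.0
[ -2.37 -21.25   4.48] [ -2.65 -21.27   4.48]
```

```bash
python3 -m crank '[[[-0.4,-3.6,0,0,0,0],[-0.4,-3.6,0,0,0,0],[-0.4,-3.6,0,0,0,0],[-0.4,-3.6,0.5,0,0,0],[-0.4,-3.6,1,0,0,0],[-0.4,-3.3,1,0,0,0],[0,0,1,0,0,0],[0,0,0,0,0,0]]]'
python3 - <<'E'
from h import *
import cv2
p=np.load('p.npy');print(to([*W(p,(-.087,0,0))[:2],.21]))
a=read_camera("scene")[100:250,210:350]; b=read_camera("side")[150:300,230:370]
cv2.imwrite("pics/c1.png",cv2.resize(cv2.hconcat([a,b]),None,fx=2.8,fy=2.8,interpolation=2))
E
```

```text
time: 2.6
tool_pos: [0.4587, 0.0599, 0.2177]
tcp_rot: [3.116, -0.393, -0.007]
wrist_force: [0.4, -0.5, -0.0]
width: -0.003
grip_force: 0.0
[0.24 0.13 0.77]
```

View pics/c1.png

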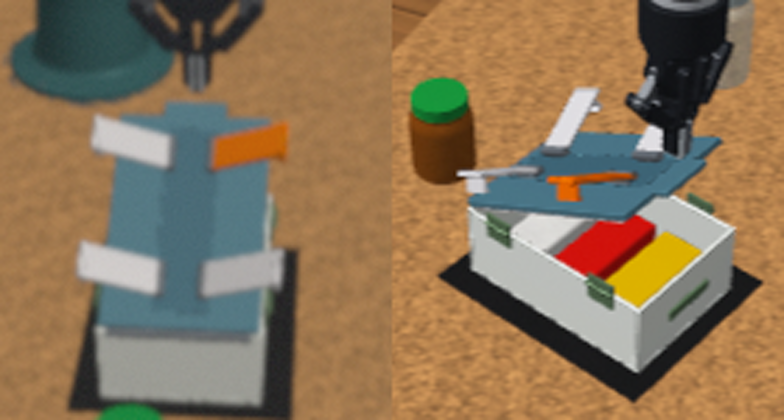

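The closed fingers sit over the lip, at about (195,85) on the left and (680,150) on the right. Now pressing the lid down.

```bash
python3 -m crank '[[[0.1,0,1,0,0,0],[0.1,0,1,0,0,0],[0,0,0.7,0,0,0],[0,0,0.5,0,0,0],[0,0,0.5,0,0,0],[0,0,0,0,0,0]]]'
python3 -m crank '[[[-0.2,0,1,0,0,0],[-0.2,0,1,0,0,0],[-0.2,0,1,0,0,0],[-0.2,0,1,0,0,0],[-0.2,0,1,0,0,0],[-0.2,0,0.5,0,0,0],[0,0,0,0,0,0]]]'
python3 -c "
from h import *
p=np.load('p.npy');print(to([*W(p,(-.108,0,0))[:2],.093]))"
```

```text
time: 3.2
tool_pos: [0.4619, 0.0579, 0.1821]
tcp_rot: [3.115, -0.404, -0.002]
wrist_force: [0.7, 0.0, -0.3]
width: 0.001
grip_force: 0.0
time: 3.78
tool_pos: [0.4492, 0.0613, 0.1263]
tcp_rot: [3.115, -0.402, -0.004]
wrist_force: [0.5, -0.8, -0.5]
width: -0.004
grip_force: 0.0
[-0.9   0.03  3.33]
```

```bash
python3 - <<'E'
from h import *
import cv2
a=read_camera("scene")[100:250,210:350]; b=read_camera("side")[150:300,230:370]
cv2.imwrite("pics/c2.png",cv2.resize(cv2.hconcat([a,b]),None,fx=2.8,fy=2.8,interpolation=2))
E
```

```text
(no output)
```

View pics/c2.png

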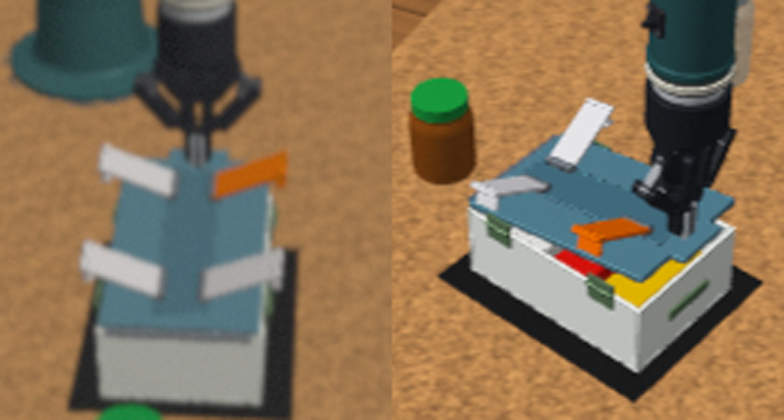

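The lid is following the fingers down and is now nearly shut. I'll continue in small steps, watching the force.

```bash
python3 -m crank '[[[-0.2,0,0.8,0,0,0],[-0.2,0,0.8,0,0,0],[-0.2,0,0.8,0,0,0]]]'
python3 -m crank '[[[0,0,0.4,0,0,0],[0,0,0.2,0,0,0]]]'
python3 -m crank '[[[0,0,0.15,0,0,0],[0,0,0.0,0,0,0]]]'
```

```text
time: 4.13
tool_pos: [0.4459, 0.063, 0.1044]
tcp_rot: [-3.115, 0.403, -0.004]
wrist_force: [1.0, 0.5, 1.0]
width: 0.002
grip_force: 1.0
time: 4.3
tool_pos: [0.4441, 0.063, 0.0972]
tcp_rot: [3.116, -0.403, -0.003]
wrist_force: [-0.5, 0.6, 3.3]
width: -0.001
grip_force: 0.9
time: 4.47
tool_pos: [0.4442, 0.0629, 0.0961]
tcp_rot: [3.115, -0.403, -0.003]
wrist_force: [-0.1, -0.6, 0.4]
width: 0.002
grip_force: 0.0
```

```bash
python3 -m crank '[[[0,0,0.1,0,0,0],[0,0,0.1,0,0,0]]]'
python3 -m crank '[[[0,0,0.1,0,0,0]]]'
```

```text
time: 4.63
tool_pos: [0.4445, 0.0629, 0.0947]
tcp_rot: [3.115, -0.403, -0.002]
wrist_force: [-1.0, 0.3, 2.1]
width: 0.0
grip_force: 1.0
time: 4.72
tool_pos: [0.4446, 0.0629, 0.0937]
tcp_rot: [3.116, -0.403, -0.001]
wrist_force: [-1.6, 0.5, 1.3]
width: 0.002
grip_force: 1.0
```

```bash
for i in 1 2 ; do python3 -m crank '[[[0,0,0.05,0,0,0],[0,0,0,0,0,0]]]' | grep -E "pos|wrist"; done
```

```text
tool_pos: [0.4449, 0.0629, 0.0931]
wrist_force: [0.1, 0.3, -0.6]
tool_pos: [0.4451, 0.0629, 0.093]
wrist_force: [-1.7, -0.1, 2.3]
```

```bash
python3 -m crank '[[[0,0,0.05,0,0,0],[0,0,0,0,0,0]]]' | grep -E "pos|wrist"; python3 -m crank '[[[0,0,0.05,0,0,0],[0,0,0,0,0,0]]]' | grep -E "pos|wrist"
```

```text
tool_pos: [0.4451, 0.0629, 0.0929]
wrist_force: [-2.5, 0.4, 6.1]
tool_pos: [0.4451, 0.0629, 0.0929]
wrist_force: [-5.2, -0.2, 9.6]
```

The lid stops at z 0.0929, so it's shut. Next is the orange clip.

```bash
python3 -m crank '[[[0,0,-3.5,0,0,0],[0,0,-3.5,0,0,0],[0,0,0,0,0,0]]]' | grep -E "time|pos|wrist"
cat > g.py <<'E'
from h import *
import sys
p=np.load('p.npy'); print(to([*W(p,(float(sys.argv[1])/1e3,float(sys.argv[2])/1e3,0))[:2],float(sys.argv[3])]))
E
python3 g.py -65 72 .14
```

```text
time: 5.63
tool_pos: [0.45, 0.0634, 0.1686]
wrist_force: [1.9, -0.2, 0.9]
[ 3.31 -6.95  2.92]
```

```bash
python3 -m crank '[[[1.65,-3.5,0,0,0,0],[1.65,-3.45,0,0,0,0],[0,0,1,0,0,0],[0,0,1,0,0,0],[0,0,0,0,0,0]]]' | grep -E "time|pos|wrist"
python3 g.py -65 72 .14
python3 - <<'E'
from h import *
import cv2
a=read_camera("scene")[100:250,210:350]; b=read_camera("side")[150:300,230:370]
cv2.imwrite("pics/c3.png",cv2.resize(cv2.hconcat([a,b]),None,fx=2.8,fy=2.8,interpolation=2))
E
```

```text
time: 6.05
tool_pos: [0.4924, 0.1213, 0.1387]
wrist_force: [-0.4, 0.4, -0.6]
[ 0.72 -0.28 -0.13]
```

View pics/c3.png

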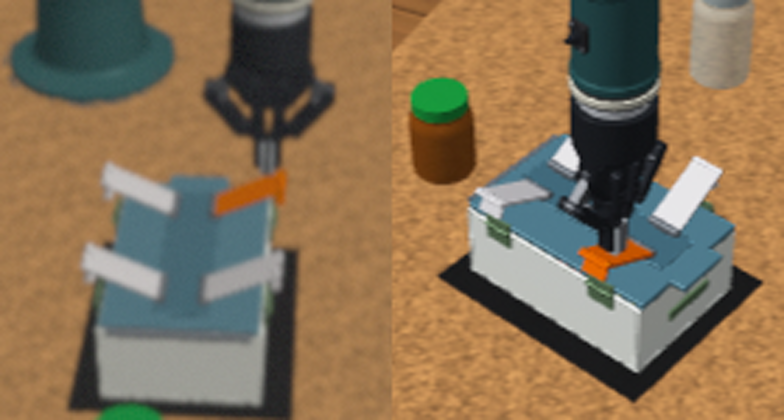

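Only the orange clip is under the fingers, at (612,250) in the side view. I'll trim the position and descend while sampling force.

```bash
f(){ grep -E "pos|wrist" | tr '\n' ' '; echo; }
python3 -m crank '[[[0.7,-0.2,0.0,0,0,0],[0,0,0.5,0,0,0],[0,0,0,0,0,0]]]' | f
python3 -m crank '[[[0,0,0.2,0,0,0],[0,0,0.2,0,0,0]]]' | f
python3 -m crank '[[[0,0,0.2,0,0,0],[0,0,0.2,0,0,0]]]' | f
python3 -m crank '[[[0,0,0.15,0,0,0],[0,0,0.15,0,0,0]]]' | f
python3 -m crank '[[[0,0,0.15,0,0,0],[0,0,0.15,0,0,0]]]' | f
python3 -m crank '[[[0,0,0.15,0,0,0],[0,0,0,0,0,0]]]' | f
```

```text
tool_pos: [0.502, 0.1214, 0.1365] wrist_force: [-0.5, -1.2, 0.0] 
tool_pos: [0.5019, 0.1217, 0.1329] wrist_force: [-0.3, 0.5, -0.1] 
tool_pos: [0.5018, 0.1219, 0.1287] wrist_force: [-0.9, 0.2, -0.6] 
tool_pos: [0.5018, 0.1219, 0.1257] wrist_force: [-0.3, -0.5, 1.5] 
tool_pos: [0.5018, 0.122, 0.1227] wrist_force: [0.2, -0.8, 0.8] 
tool_pos: [0.5016, 0.1218, 0.1209] wrist_force: [1.0, 0.4, 1.1]
```

```bash
f(){ grep -E "pos|wrist" | tr '\n' ' '; echo; }
python3 -m crank '[[[0,0,0.15,0,0,0],[0,0,0.15,0,0,0]]]' | f
python3 -m crank '[[[0,0,0.15,0,0,0],[0,0,0.15,0,0,0]]]' | f
python3 -m crank '[[[0,0,0.1,0,0,0],[0,0,0,0,0,0]]]' | f
python3 -m crank '[[[0,0,0.1,0,0,0],[0,0,0,0,0,0]]]' | f
python3 -m crank '[[[0,0,0.1,0,0,0],[0,0,0,0,0,0]]]' | f
python3 -m crank '[[[0,0,0.1,0,0,0],[0,0,0,0,0,0]]]' | f
```

```text
tool_pos: [0.5019, 0.1219, 0.1183] wrist_force: [0.3, 0.7, 0.8] 
tool_pos: [0.5019, 0.1219, 0.1152] wrist_force: [-0.2, 1.3, 0.4] 
tool_pos: [0.5017, 0.1218, 0.114] wrist_force: [-0.4, -0.1, 0.3] 
tool_pos: [0.5018, 0.1218, 0.1131] wrist_force: [0.5, 0.2, 0.4] 
tool_pos: [0.5018, 0.1219, 0.1121] wrist_force: [-0.1, -0.3, 0.1] 
tool_pos: [0.5018, 0.1219, 0.1112] wrist_force: [-0.2, -0.1, 0.2]
```

```bash
f(){ grep -E "pos|wrist" | tr '\n' ' '; echo; }
python3 -m crank '[[[0,0,0.1,0,0,0],[0,0,0,0,0,0]]]' | f
python3 -m crank '[[[0,0,0.1,0,0,0],[0,0,0,0,0,0]]]' | f
python3 -m crank '[[[0,0,0.1,0,0,0],[0,0,0,0,0,0]]]' | f
python3 -m crank '[[[0,0,0.1,0,0,0],[0,0,0,0,0,0]]]' | f
```

```text
tool_pos: [0.5019, 0.122, 0.1104] wrist_force: [0.9, 0.8, 0.8] 
tool_pos: [0.502, 0.1221, 0.1095] wrist_force: [-0.6, 1.8, 2.5] 
tool_pos: [0.502, 0.1222, 0.1084] wrist_force: [0.6, 3.2, 2.5] 
tool_pos: [0.5017, 0.1217, 0.1069] wrist_force: [1.1, 0.3, 1.1]
```

```bash
f(){ grep -E "pos|wrist" | tr '\n' ' '; echo; }
python3 -m crank '[[[0,0,0.05,0,0,0],[0,0,0,0,0,0]]]' | f
python3 -m crank '[[[0,0,0.05,0,0,0],[0,0,0,0,0,0]]]' | f
python3 -m crank '[[[0,0,0.05,0,0,0],[0,0,0,0,0,0]]]' | f
```

```text
tool_pos: [0.5012, 0.1215, 0.1061] wrist_force: [0.0, 0.6, -0.3] 
tool_pos: [0.5014, 0.1217, 0.1058] wrist_force: [0.4, -0.1, 0.6] 
tool_pos: [0.5016, 0.1218, 0.1056] wrist_force: [0.4, -0.3, 0.5]
```

```bash
f(){ grep -E "pos|wrist" | tr '\n' ' '; echo; }
python3 -m crank '[[[0,0,0.05,0,0,0],[0,0,0,0,0,0]]]' | f
python3 -m crank '[[[0,0,0.05,0,0,0],[0,0,0,0,0,0]]]' | f
python3 -m crank '[[[0,0,0.05,0,0,0],[0,0,0,0,0,0]]]' | f
```

```text
tool_pos: [0.5018, 0.1219, 0.1052] wrist_force: [0.7, 0.8, 0.6] 
tool_pos: [0.5017, 0.1219, 0.1047] wrist_force: [-0.8, -0.3, -0.1] 
tool_pos: [0.5018, 0.1219, 0.1042] wrist_force: [-0.3, -0.3, 0.4]
```

```bash
f(){ grep -E "pos|wrist" | tr '\n' ' '; echo; }
python3 -m crank '[[[0,0,0.05,0,0,0],[0,0,0,0,0,0]]]' | f
python3 -m crank '[[[0,0,0.05,0,0,0],[0,0,0,0,0,0]]]' | f
python3 -m crank '[[[0,0,0.05,0,0,0],[0,0,0,0,0,0]]]' | f
```

```text
tool_pos: [0.5018, 0.1219, 0.1038] wrist_force: [0.5, 0.1, 0.7] 
tool_pos: [0.5019, 0.1219, 0.1036] wrist_force: [-1.0, 0.8, 2.4] 
tool_pos: [0.5019, 0.122, 0.1035] wrist_force: [-3.0, 0.0, 6.7]
```

The click came near z 0.108 and the stop is at 0.1035. I'll lift off, cross over the opposite corner and check that orange stayed down.

```bash
f(){ grep -E "time|pos|wrist" | tr '\n' ' '; echo; }
python3 -m crank '[[[0,0,-3,0,0,0],[0,0,-3.5,0,0,0],[0,0,0,0,0,0]]]' | f
python3 g.py 65 -72 .14
python3 -m crank '[[[2.6,2.9,0,0,0,0],[2.6,2.9,0,0,0,0],[2.6,2.9,0,0,0,0],[2.6,2.9,0,0,0,0],[2.6,2.9,0,0,0,0],[0,0,1.0,0,0,0],[0,0,1.0,0,0,0],[0,0,0,0,0,0]]]' | f
python3 g.py 65 -72 .14
python3 - <<'E'
from h import *
import cv2
a=read_camera("scene")[100:250,210:350]; b=read_camera("side")[150:300,230:370]
cv2.imwrite("pics/c4.png",cv2.resize(cv2.hconcat([a,b]),None,fx=2.8,fy=2.8,interpolation=2))
E
```

```text
time: 10.65 tool_pos: [0.5063, 0.1228, 0.1745] wrist_force: [2.4, 0.2, 1.0] 
[12.42 14.59  3.5 ]
time: 11.32 tool_pos: [0.5884, -0.0511, 0.1445] wrist_force: [-0.9, 0.0, -0.5] 
[ 0.1  -0.16  0.45]
```

View pics/c4.png

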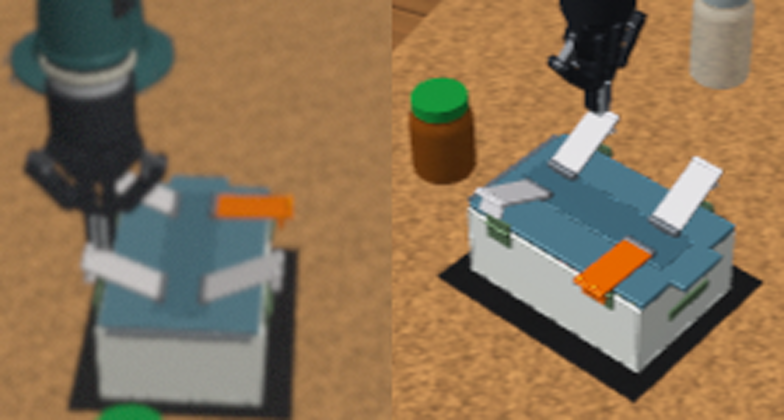

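Orange lies flat at (615,268) and the other three are still open. The fingers are over the opposite clip, so I'm descending.

```bash
f(){ grep -E "pos|wrist" | tr '\n' ' '; echo; }
python3 -m crank '[[[0.1,-0.1,0.7,0,0,0],[0,0,0.7,0,0,0],[0,0,0.7,0,0,0],[0,0,0.4,0,0,0],[0,0,0,0,0,0]]]' | f
python3 -m crank '[[[0,0,0.2,0,0,0],[0,0,0.2,0,0,0],[0,0,0,0,0,0]]]' | f
python3 -m crank '[[[0,0,0.1,0,0,0],[0,0,0,0,0,0]]]' | f
python3 -m crank '[[[0,0,0.1,0,0,0],[0,0,0,0,0,0]]]' | f
python3 -m crank '[[[0,0,0.1,0,0,0],[0,0,0,0,0,0]]]' | f
python3 -m crank '[[[0,0,0.1,0,0,0],[0,0,0,0,0,0]]]' | f
```

```text
tool_pos: [0.5909, -0.0501, 0.1213] wrist_force: [0.5, 0.6, 0.5] 
tool_pos: [0.5919, -0.0507, 0.1186] wrist_force: [-0.6, 0.3, 0.6] 
tool_pos: [0.592, -0.0508, 0.1179] wrist_force: [-0.1, -0.5, 0.2] 
tool_pos: [0.592, -0.0508, 0.1168] wrist_force: [0.4, -0.4, 1.3] 
tool_pos: [0.5919, -0.0507, 0.1157] wrist_force: [0.2, 0.5, 0.5] 
tool_pos: [0.5918, -0.0507, 0.1146] wrist_force: [-0.2, -0.6, 0.8]
```

```bash
f(){ grep -E "pos|wrist" | tr '\n' ' '; echo; }
python3 -m crank '[[[0,0,0.1,0,0,0],[0,0,0,0,0,0]]]' | f
python3 -m crank '[[[0,0,0.1,0,0,0],[0,0,0,0,0,0]]]' | f
python3 -m crank '[[[0,0,0.1,0,0,0],[0,0,0,0,0,0]]]' | f
python3 -m crank '[[[0,0,0.1,0,0,0],[0,0,0,0,0,0]]]' | f
python3 -m crank '[[[0,0,0.1,0,0,0],[0,0,0,0,0,0]]]' | f
```

```text
tool_pos: [0.5918, -0.0507, 0.1136] wrist_force: [0.7, -1.2, 0.7] 
tool_pos: [0.5918, -0.0507, 0.1126] wrist_force: [-0.0, -0.1, 0.5] 
tool_pos: [0.5918, -0.0507, 0.1116] wrist_force: [0.7, 0.5, 0.4] 
tool_pos: [0.5918, -0.0507, 0.1106] wrist_force: [0.5, 0.1, 1.5] 
tool_pos: [0.5919, -0.0508, 0.1099] wrist_force: [-0.5, -1.6, 2.3]
```

```bash
f(){ grep -E "pos|wrist" | tr '\n' ' '; echo; }
python3 -m crank '[[[0,0,0.1,0,0,0],[0,0,0,0,0,0]]]' | f
python3 -m crank '[[[0,0,0.1,0,0,0],[0,0,0,0,0,0]]]' | f
python3 -m crank '[[[0,0,0.05,0,0,0],[0,0,0,0,0,0]]]' | f
```

```text
tool_pos: [0.5919, -0.0509, 0.109] wrist_force: [-1.4, -1.9, 3.9] 
tool_pos: [0.5919, -0.0509, 0.1077] wrist_force: [-0.7, -2.0, 1.6] 
tool_pos: [0.5919, -0.0505, 0.1069] wrist_force: [0.8, -0.6, 0.6]
```

Clicked at about 0.108. Seating it gently now.

```bash
f(){ grep -E "pos|wrist" | tr '\n' ' '; echo; }
python3 -m crank '[[[0,0,0.1,0,0,0],[0,0,0,0,0,0]]]' | f
python3 -m crank '[[[0,0,0.1,0,0,0],[0,0,0,0,0,0]]]' | f
python3 -m crank '[[[0,0,0.05,0,0,0],[0,0,0,0,0,0]]]' | f
```

```text
tool_pos: [0.5914, -0.0504, 0.1056] wrist_force: [-0.2, 0.2, 0.5] 
tool_pos: [0.5915, -0.0505, 0.1047] wrist_force: [0.6, -0.5, -0.4] 
tool_pos: [0.5917, -0.0506, 0.1045] wrist_force: [0.6, 0.3, -0.2]
```

```bash
f(){ grep -E "pos|wrist" | tr '\n' ' '; echo; }
python3 -m crank '[[[0,0,0.05,0,0,0],[0,0,0,0,0,0]]]' | f
```

```text
tool_pos: [0.5919, -0.0506, 0.1043] wrist_force: [0.7, 0.4, -1.1]
```

```bash
f(){ grep -E "pos|wrist" | tr '\n' ' '; echo; }
python3 -m crank '[[[0,0,0.05,0,0,0],[0,0,0,0,0,0]]]' | f
python3 -m crank '[[[0,0,0.05,0,0,0],[0,0,0,0,0,0]]]' | f
```

```text
tool_pos: [0.5919, -0.0507, 0.1038] wrist_force: [0.4, 0.9, 0.8] 
tool_pos: [0.592, -0.0507, 0.1037] wrist_force: [-1.2, -0.7, 2.6]
```

It has met the stop at 0.1037. Lift and go to the left clip.

```bash
f(){ grep -E "time|pos|wrist" | tr '\n' ' '; echo; }
python3 -m crank '[[[0,0,-3,0,0,0],[0,0,-3.5,0,0,0],[0,0,0,0,0,0]]]' | f
python3 g.py 65 72 .135
python3 -m crank '[[[0,-3.6,0,0,0,0],[0,-3.6,0,0,0,0],[0,-3.6,0,0,0,0],[0,-3.6,0,0,0,0],[0,0,0,0,0,0]]]' | f
python3 g.py 65 72 .135
```

```text
time: 15.33 tool_pos: [0.5964, -0.0512, 0.1755] wrist_force: [2.2, 0.7, 1.0] 
[ -0.77 -14.36   4.06]
time: 15.75 tool_pos: [0.6299, 0.0944, 0.1685] wrist_force: [-0.3, 1.0, 1.1] 
[-0.28  0.59  3.35]
```

```bash
f(){ grep -E "time|pos|wrist" | tr '\n' ' '; echo; }
python3 -m crank '[[[-0.3,0.5,1,0,0,0],[0,0,1,0,0,0],[0,0,1,0,0,0],[0,0,0,0,0,0]]]' | f
python3 g.py 65 72 .119
```

```text
time: 16.08 tool_pos: [0.6215, 0.0829, 0.1343] wrist_force: [-1.3, 0.1, -0.2] 
[ 0.26 -0.76  1.52]
```

```bash
f(){ grep -E "pos|wrist" | tr '\n' ' '; echo; }
python3 -m crank '[[[0.2,-0.6,0.2,0,0,0],[0,0,0.5,0,0,0],[0,0,0.4,0,0,0],[0,0,0.3,0,0,0],[0,0,0,0,0,0]]]' | f
python3 g.py 65 72 .119
python3 -m crank '[[[0,0,0.1,0,0,0],[0,0,0,0,0,0]]]' | f
python3 -m crank '[[[0,0,0.1,0,0,0],[0,0,0,0,0,0]]]' | f
python3 -m crank '[[[0,0,0.1,0,0,0],[0,0,0,0,0,0]]]' | f
python3 -m crank '[[[0,0,0.1,0,0,0],[0,0,0,0,0,0]]]' | f
```

```text
tool_pos: [0.6275, 0.0896, 0.1236] wrist_force: [0.2, 0.0, 0.8] 
[-0.16  0.04  0.46]
tool_pos: [0.6278, 0.0898, 0.1233] wrist_force: [-0.5, -0.7, -0.3] 
tool_pos: [0.6279, 0.0899, 0.1224] wrist_force: [0.1, 0.4, -0.1] 
tool_pos: [0.6279, 0.0898, 0.1213] wrist_force: [0.0, 0.0, 1.6] 
tool_pos: [0.6278, 0.0898, 0.1202] wrist_force: [0.7, 0.6, 0.5]
```

```bash
f(){ grep -E "pos|wrist" | tr '\n' ' '; echo; }
python3 -m crank '[[[0,0,0.1,0,0,0],[0,0,0.1,0,0,0]]]' | f
python3 -m crank '[[[0,0,0.1,0,0,0],[0,0,0.1,0,0,0]]]' | f
python3 -m crank '[[[0,0,0.1,0,0,0],[0,0,0.1,0,0,0]]]' | f
python3 -m crank '[[[0,0,0.1,0,0,0],[0,0,0,0,0,0]]]' | f
python3 -m crank '[[[0,0,0.1,0,0,0],[0,0,0,0,0,0]]]' | f
```

```text
tool_pos: [0.6279, 0.0899, 0.1183] wrist_force: [0.3, 0.2, 0.6] 
tool_pos: [0.6278, 0.0898, 0.1162] wrist_force: [-0.5, 0.4, 1.1] 
tool_pos: [0.6277, 0.0898, 0.1141] wrist_force: [-0.1, 0.1, 0.4] 
tool_pos: [0.6277, 0.0898, 0.113] wrist_force: [0.6, 0.7, 0.1] 
tool_pos: [0.6277, 0.0898, 0.1121] wrist_force: [0.9, -0.1, -0.3]
```

```bash
f(){ grep -E "pos|wrist" | tr '\n' ' '; echo; }
python3 -m crank '[[[0,0,0.1,0,0,0],[0,0,0,0,0,0]]]' | f
python3 -m crank '[[[0,0,0.1,0,0,0],[0,0,0,0,0,0]]]' | f
python3 -m crank '[[[0,0,0.1,0,0,0],[0,0,0,0,0,0]]]' | f
python3 -m crank '[[[0,0,0.1,0,0,0],[0,0,0,0,0,0]]]' | f
```

```text
tool_pos: [0.6277, 0.0898, 0.1111] wrist_force: [0.8, -0.3, 0.7] 
tool_pos: [0.6279, 0.0899, 0.1103] wrist_force: [0.5, -0.0, 1.5] 
tool_pos: [0.6279, 0.0899, 0.1096] wrist_force: [-0.5, 1.5, 2.9] 
tool_pos: [0.628, 0.0901, 0.1086] wrist_force: [-0.2, 2.0, 3.5]
```

```bash
f(){ grep -E "pos|wrist" | tr '\n' ' '; echo; }
python3 -m crank '[[[0,0,0.1,0,0,0],[0,0,0,0,0,0]]]' | f
python3 -m crank '[[[0,0,0.1,0,0,0],[0,0,0,0,0,0]]]' | f
python3 -m crank '[[[0,0,0.1,0,0,0],[0,0,0,0,0,0]]]' | f
```

```text
tool_pos: [0.6279, 0.0899, 0.1071] wrist_force: [0.7, 1.3, 1.1] 
tool_pos: [0.6272, 0.0894, 0.1054] wrist_force: [-0.9, -0.2, 0.3] 
tool_pos: [0.6272, 0.0895, 0.1045] wrist_force: [-0.1, -0.5, 0.5]
```

```bash
f(){ grep -E "pos|wrist" | tr '\n' ' '; echo; }
python3 -m crank '[[[0,0,0.05,0,0,0],[0,0,0,0,0,0]]]' | f
python3 -m crank '[[[0,0,0.05,0,0,0],[0,0,0,0,0,0]]]' | f
python3 -m crank '[[[0,0,0.05,0,0,0],[0,0,0,0,0,0]]]' | f
```

```text
tool_pos: [0.6275, 0.0897, 0.1044] wrist_force: [-0.6, 0.3, 0.4] 
tool_pos: [0.6277, 0.0898, 0.1041] wrist_force: [0.7, 1.0, -0.4] 
tool_pos: [0.6279, 0.0898, 0.1038] wrist_force: [0.6, -0.3, -0.5]
```

```bash
f(){ grep -E "pos|wrist" | tr '\n' ' '; echo; }
python3 -m crank '[[[0,0,0.05,0,0,0],[0,0,0,0,0,0]]]' | f
python3 -m crank '[[[0,0,0.05,0,0,0],[0,0,0,0,0,0]]]' | f
```

```text
tool_pos: [0.6279, 0.0898, 0.1034] wrist_force: [0.2, 0.6, 1.7] 
tool_pos: [0.6279, 0.0898, 0.1032] wrist_force: [-1.3, -0.2, 2.2]
```

Seated at 0.1032. Lift and go to the last clip.

```bash
f(){ grep -E "time|pos|wrist" | tr '\n' ' '; echo; }
python3 -m crank '[[[0,0,-3,0,0,0],[0,0,-3.5,0,0,0],[0,0,0,0,0,0]]]' | f
python3 g.py -65 -72 .135
python3 -m crank '[[[-2.6,2.8,0,0,0,0],[-2.6,2.8,0,0,0,0],[-2.6,2.8,0,0,0,0],[-2.6,2.8,0,0,0,0],[-2.6,2.8,0,0,0,0],[0,0,0,0,0,0],[0,0,0,0,0,0]]]' | f
python3 g.py -65 -72 .135
```

```text
time: 20.25 tool_pos: [0.6323, 0.0903, 0.1753] wrist_force: [1.7, -0.3, 2.5] 
[-13.6   14.69   3.82]
time: 20.83 tool_pos: [0.465, -0.0132, 0.1676] wrist_force: [1.0, -0.3, 0.5] 
[-0.01  0.41  3.26]
```

```bash
f(){ grep -E "time|pos|wrist" | tr '\n' ' '; echo; }
python3 -m crank '[[[0,0.4,0.9,0,0,0],[0,0,0.8,0,0,0],[0,0,0.8,0,0,0],[0,0,0,0,0,0],[0,0,0,0,0,0]]]' | f
python3 g.py -65 -72 .135
python3 - <<'E'
from h import *
import cv2
a=read_camera("scene")[100:250,210:350]; b=read_camera("side")[150:300,230:370]
cv2.imwrite("pics/c5.png",cv2.resize(cv2.hconcat([a,b]),None,fx=2.8,fy=2.8,interpolation=2))
E
```

```text
time: 21.25 tool_pos: [0.4651, -0.0159, 0.1414] wrist_force: [-0.4, 0.1, 0.5] 
[-0.09  0.15  0.64]
```

View pics/c5.png

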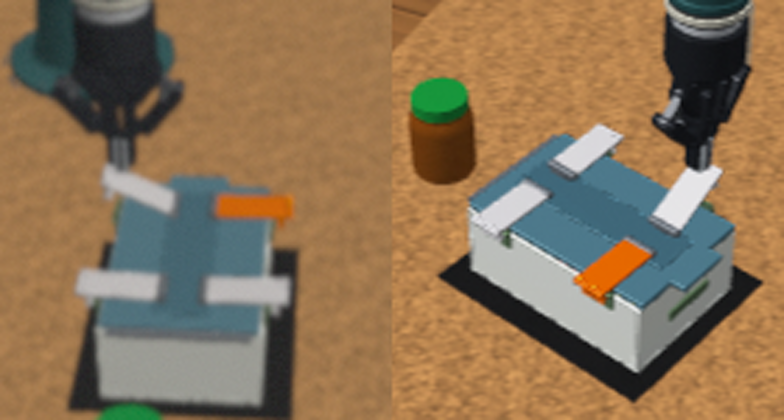

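Three clips lie flat, and only the last one at (690,195) is up, with the fingers above it. Pressing it now.

```bash
f(){ grep -E "pos|wrist" | tr '\n' ' '; echo; }
python3 -m crank '[[[-0.1,0.1,0.6,0,0,0],[0,0,0.5,0,0,0],[0,0,0.4,0,0,0],[0,0,0.3,0,0,0],[0,0,0,0,0,0]]]' | f
python3 -m crank '[[[0,0,0.1,0,0,0],[0,0,0.1,0,0,0]]]' | f
python3 -m crank '[[[0,0,0.1,0,0,0],[0,0,0.1,0,0,0]]]' | f
python3 -m crank '[[[0,0,0.1,0,0,0],[0,0,0.1,0,0,0]]]' | f
python3 -m crank '[[[0,0,0.1,0,0,0],[0,0,0,0,0,0]]]' | f
python3 -m crank '[[[0,0,0.1,0,0,0],[0,0,0,0,0,0]]]' | f
```

```text
tool_pos: [0.4636, -0.017, 0.1239] wrist_force: [0.2, -0.0, -0.1] 
tool_pos: [0.4643, -0.0171, 0.1229] wrist_force: [0.8, -0.1, 0.7] 
tool_pos: [0.4644, -0.0172, 0.1209] wrist_force: [0.0, -0.0, 1.9] 
tool_pos: [0.4644, -0.0172, 0.1189] wrist_force: [0.5, 0.0, 1.0] 
tool_pos: [0.4642, -0.0171, 0.1176] wrist_force: [0.6, 0.2, 0.2] 
tool_pos: [0.4642, -0.0171, 0.1167] wrist_force: [0.2, -0.6, 0.4]
```

```bash
f(){ grep -E "pos|wrist" | tr '\n' ' '; echo; }
python3 -m crank '[[[0,0,0.1,0,0,0],[0,0,0,0,0,0]]]' | f
python3 -m crank '[[[0,0,0.1,0,0,0],[0,0,0,0,0,0]]]' | f
python3 -m crank '[[[0,0,0.1,0,0,0],[0,0,0,0,0,0]]]' | f
python3 -m crank '[[[0,0,0.1,0,0,0],[0,0,0,0,0,0]]]' | f
python3 -m crank '[[[0,0,0.1,0,0,0],[0,0,0,0,0,0]]]' | f
```

```text
tool_pos: [0.4642, -0.0171, 0.1157] wrist_force: [-1.0, 0.1, 0.0] 
tool_pos: [0.4642, -0.0171, 0.1146] wrist_force: [0.2, 0.2, -0.7] 
tool_pos: [0.4642, -0.0171, 0.1136] wrist_force: [0.2, -0.6, 1.6] 
tool_pos: [0.4642, -0.0171, 0.1126] wrist_force: [0.7, -0.4, 0.7] 
tool_pos: [0.4642, -0.0171, 0.1116] wrist_force: [0.7, 0.1, 1.1]
```

```bash
f(){ grep -E "pos|wrist" | tr '\n' ' '; echo; }
python3 -m crank '[[[0,0,0.1,0,0,0],[0,0,0,0,0,0]]]' | f
python3 -m crank '[[[0,0,0.1,0,0,0],[0,0,0,0,0,0]]]' | f
python3 -m crank '[[[0,0,0.1,0,0,0],[0,0,0,0,0,0]]]' | f
python3 -m crank '[[[0,0,0.1,0,0,0],[0,0,0,0,0,0]]]' | f
```

```text
tool_pos: [0.4642, -0.0171, 0.1106] wrist_force: [-0.1, 0.4, 1.1] 
tool_pos: [0.4641, -0.0171, 0.1096] wrist_force: [1.3, 0.2, 0.8] 
tool_pos: [0.4642, -0.0171, 0.1086] wrist_force: [0.6, -0.3, 1.1] 
tool_pos: [0.4643, -0.0172, 0.1079] wrist_force: [-0.0, -0.4, 2.8]
```

```bash
f(){ grep -E "pos|wrist" | tr '\n' ' '; echo; }
python3 -m crank '[[[0,0,0.1,0,0,0],[0,0,0,0,0,0]]]' | f
python3 -m crank '[[[0,0,0.1,0,0,0],[0,0,0,0,0,0]]]' | f
python3 -m crank '[[[0,0,0.1,0,0,0],[0,0,0,0,0,0]]]' | f
```

```text
tool_pos: [0.4643, -0.0173, 0.1071] wrist_force: [-1.4, -0.7, 4.3] 
tool_pos: [0.4642, -0.0174, 0.1059] wrist_force: [-1.9, -1.6, 3.1] 
tool_pos: [0.4642, -0.017, 0.1045] wrist_force: [0.1, -0.9, 0.8]
```

```bash
f(){ grep -E "pos|wrist" | tr '\n' ' '; echo; }
python3 -m crank '[[[0,0,0.1,0,0,0],[0,0,0,0,0,0]]]' | f
python3 -m crank '[[[0,0,0.05,0,0,0],[0,0,0,0,0,0]]]' | f
python3 -m crank '[[[0,0,0.05,0,0,0],[0,0,0,0,0,0]]]' | f
python3 -m crank '[[[0,0,0.05,0,0,0],[0,0,0,0,0,0]]]' | f
```

```text
tool_pos: [0.4638, -0.0168, 0.1032] wrist_force: [-0.0, 0.3, 0.7] 
tool_pos: [0.4639, -0.0169, 0.1029] wrist_force: [0.3, -0.2, 0.4] 
tool_pos: [0.4641, -0.0171, 0.1026] wrist_force: [-0.1, 0.3, -0.0] 
tool_pos: [0.4642, -0.0171, 0.1022] wrist_force: [0.1, 1.1, 0.8]
```

```bash
f(){ grep -E "pos|wrist" | tr '\n' ' '; echo; }
python3 -m crank '[[[0,0,0.05,0,0,0],[0,0,0,0,0,0]]]' | f
python3 -m crank '[[[0,0,0.05,0,0,0],[0,0,0,0,0,0]]]' | f
```

```text
tool_pos: [0.4642, -0.0171, 0.1017] wrist_force: [0.8, 1.0, 0.2] 
tool_pos: [0.4643, -0.0171, 0.1014] wrist_force: [-0.3, -0.7, 0.8]
```

It clicked and has all but reached its stop. Lifting clear to check.

```bash
f(){ grep -E "time|pos|wrist" | tr '\n' ' '; echo; }
python3 -m crank '[[[0,0,-3,0,0,0],[0,0,-3.5,0,0,0],[-1,3,-3,0,0,0],[-1,3,-1,0,0,0],[-0,3,0,0,0,0],[0,3,0,0,0,0],[0,0,0,0,0,0],[0,0,0,0,0,0]]]' | f
python3 - <<'E'
from h import *
import cv2
a=read_camera("scene")[100:250,210:350]; b=read_camera("side")[150:300,230:370]
cv2.imwrite("pics/c6.png",cv2.resize(cv2.hconcat([a,b]),None,fx=2.8,fy=2.8,interpolation=2))
E
```

```text
time: 26.27 tool_pos: [0.4147, -0.128, 0.2051] wrist_force: [0.5, -0.5, -0.9]
```

View pics/c6.png

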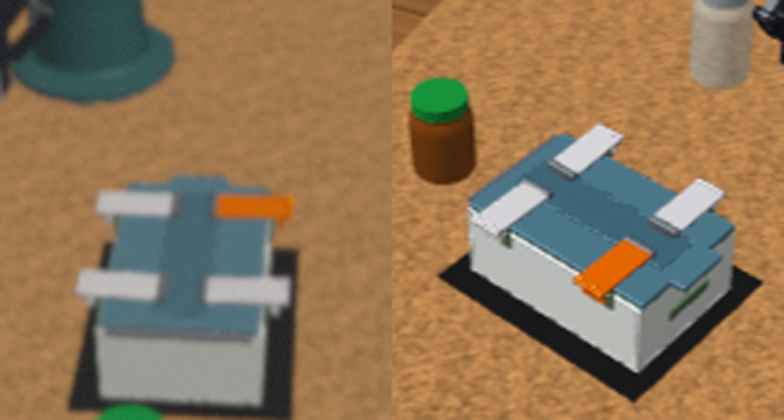

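All four clips lie flat, the lid is shut, and the robot is clear. Handing the job in.

```bash
python3 -c "
from workcell import *
print(finish_job())"
```

```text
the job is handed in; nothing more can be done
None
```

The lid is shut and all four clips stayed down when released, pressed in the order orange, opposite, left, right; the highest vertical force I read was about 10 N, on the lid stop, and I handed the job in at about 26 s with the jars and cup untouched.

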